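Open the core box gate and hold it wide

ROBOT

A 6-joint arm with a two-finger parallel gripper is mounted at the origin on a cart in front of the work surface, level with it; the furniture and walls round the work are solid. World frame = base frame: x ahead of the robot, y to its left, z up, the work surface at z = 0. Lengths are in m, angles in degrees, forces in N, time in s.
With the tool pointing down it reaches from about 0.4 to 0.825 m from the base axis. Payload 7 kg.
Tool frame: the origin (TCP) lies between the finger pads; the fingertips stand 19 mm ahead of it and the grasp point (between the pads) is the TCP; z points along the fingers, y is the line along which they close (so a half turn about z gives the same grasp; the last joint's range is limited). The gripper opens to 88 mm and grips with 3 to 60 N. Pads are 19 mm wide; open, the fingers measure 130 mm over their backs; the gripper's body (78 mm by 193 mm) begins 47 mm behind the grasp point.
Start: joints at [89.559, 20.546, 0.682, 0, -70.136, -16.507], TCP at [0.197, 0.646, 0.224] pointing down, gripper open.
Joint ranges: [-176.03, 176.03], [-82.01, 121.73], [-58.28, 71.71], [-173.87, 95.51], [-174.79, -0.11], [-173.66, 173.66]. Speed limits (degrees/s): [136.94, 136.94, 172.46, 180, 180, 180].

INTERFACE

Orientations are given as [roll, pitch, yaw] about the fixed x, y, z axes, in that order (R = Rz(yaw) Ry(pitch) Rx(roll)).
In Python, from plant import r gives the robot as it stands. The module is installed in compiled form; this text tells all that it offers.
- The arm moves only by the shell command python3 -m pendant 'ROWS' [OPENING] [FORCE]. ROWS is JSON, a list of rows, each a list of 6 numbers: the shift along the tool's x, y, z in mm, then the turn, a rotation vector about the tool's x, y, z in rad. In form: [[tx, ty, tz, wx, wy, wz], ...]. A call has 1 to 20 rows; each row is the pose to reach, as a shift and turn from the pose commanded when the call began, along the tool's axes at that moment; what a row does not reach only later rows make up. A row lasts 1/8 s, in which the tool goes at most 62.5 mm and 10.7 degrees, less where a joint would pass 70% of its speed; a pose out of reach is approached as far as the arm can. A call with a gripper value outside its range is refused whole. OPENING is the finger opening in mm, from 0 to 87.6, set as the call begins (- or left out, the last holds). The fingers move at their own pace and stop on an object; FORCE is the grip in N (left out, the last holds). Time passes only in rows, so rows that repeat a pose let the fingers close. It gives the time, the measured TCP pose, the force, the opening and the grip force at its end, in the units of the state.
- r.get_state(): the state, without advancing time (a new reading comes with each control period).
- r.capture(name): name is "scene" or "side" or "wrist"; returns the picture (480x640x3 uint8, red, green, blue); there is no depth.
- r.camera_params(name): a dict with "mtx" (3x3 intrinsics, pixels), "distortion" ([k1, k2, p1, p2, k3] as OpenCV has them; the pictures are not rectified), "rvec" (rotation vector, rad) and "tvec" (3), from world to camera coordinates, as OpenCV has them; the wrist camera has in their place "mount" (4x4, takes a point from camera to tool coordinates, whose origin is the TCP and whose axes are the flange's). Camera axes: x right, y down, z forward; pixel columns grow to the right and rows downward; lengths in m; the calibration is good to about 2 mm. A picture is of the moment at which its call begins: read the wrist's pose just before it. camera_params takes no time and is no camera call.
- r.close_job(): hands the job in; it is judged then, once.
The state is a dict: "time_s": time; "joints": joint angles; "qd": joint speeds; "joint_torque": joint torques, N m; "tcp_pos": TCP position; "eef_rot": TCP orientation; "contact_force": force on the tool from outside, world axes, zero at the start; "moment": the same for the moment, N m; "gripper_width": finger opening in m; "gripper_force": force on a finger pad.
Only numpy, scipy, OpenCV 4.12 (cv2) and the standard library are available. Lean on these libraries where they do the work, as an engineer would, in place of code of your own. Each camera call takes 0.05 s, during which the arm holds its last target. There are 200 camera calls.

TASK

Squeeze the two tabs of the guard catch on top of the core box together until they stop, then those of the bolt catch, so that the front gate is unbolted. Then take the gate by its upright grip, swing it out past its half-way detent and hold it wide open (about 75 degrees from closed) so that a colleague can take cores out; the gate springs back, so finish while still holding it, and leave the loose things on the bench beside the box where they are.

Things in the scene. Friction and masses are not known exactly. Their poses are not given: they have to be found in the camera images.
- core_box: Grey steel box for bare cores, fixed to the bench: 135 mm deep (own x), 240 mm wide (own y), flat deck 100 mm above the bench, barred sides. Origin on the bench, 90 mm behind its front edge, half-way along its width. Own x points from the front (the barred gate) to the back, y left as the robot sees it, z up; turned by up to 0.2 rad.
- guard_mid (a point): Fixed point midway between the two upright aluminium tabs of the guard catch, on the left of the deck, 127 mm above the bench (tabs' mid-height). The tabs stand one behind the other along the box's x: each 6 mm thick (x), 20 mm wide (y), 110 to 144 mm above the bench; 46 mm over their outer faces apart, 26 mm squeezed. Its steel tongue blocks the bolt until squeezed.
- guard_catch (a joint): Travel of each guard tab towards the other, m: 0 apart (guarding), 0.010 at the stop. The two tabs are geared together: both always move equally to the same middle, also if only one is pushed. Stiff slide, about 6 N, no spring: stays where it is left. The bolt catch is freed above about 0.007.
- bolt_mid (a point): Fixed point midway between the two tabs of the bolt catch, at the front edge of the deck, right of the guard catch, 127 mm above the bench. Tabs as the guard's, but side by side along the box's y: 6 mm thick (y), 20 mm wide (x), 46 mm over their outer faces apart, 26 mm squeezed.
- bolt_catch (a joint): Travel of each bolt tab towards the other, m: 0 bolted, 0.010 at the stop. Geared, stiff and without a spring like the guard catch. The bolt leaves the gate's staple above about 0.007.
- gate_hinge (a point): Point on the upright hinge axis of the gate, 125 mm above the bench: at the left end of the box's front.
- gate_grip (a point): Point on the axis of the gate's grip, 125 mm above the bench: an upright black sleeve 18 mm in diameter, 96 to 152 mm above the bench, that turns freely on its pin. It stands 28 mm in front of the gate, 140 mm from the hinge along the gate, and can be pinched from above. Moves with the gate.
- gate (a joint): Opening of the barred front gate, rad: 0 closed, 1.5 at its stop. Hinged at its left end; turns clockwise from above: the right end comes towards the robot. 210 mm long, 94 mm high. A spring pulls it shut (1 N at the grip closed, 3 N wide open). A sprung ball in the sill is the detent at 0.7 rad, about 6 N more at the grip; let go beyond it, the gate springs back to about 0.8 rad.
- tape_white: Loose roll of white tape lying beside the box, about 75 mm across, 12 mm high; leave alone. Origin at the centre of its underside.
- bare_core: Loose bare steel ring core lying beside the box, about 57 mm across, 20 mm high; leave alone. Origin at the centre of its underside.
- small_toroid: Loose small wound ring with leads lying beside the box, about 70 mm across, 58 mm high; leave alone. Origin at the centre of its underside.

How it is judged (in metres and radians):
On the way, in this order (a step that is already met when the one before it is completed fails the run):
1. the guard catch is squeezed, the bolt still home (value of joint guard_catch above 0.008 m and value of joint bolt_catch below 0.004 m), for 0.1 s.
2. the bolt catch is squeezed, the gate still closed (value of joint guard_catch above 0.0075 m and value of joint bolt_catch above 0.008 m and value of joint gate below 0.15 rad), for 0.1 s.
3. the gate is swung past its detent by the fingers (value of joint gate above 0.88 rad and contact force between the fingers and gate above 0.5 N), for 0.1 s.
At the end, for the whole second after the job is handed in: The gate stands still, more than 1.1 rad (63 degrees) open, held there by the fingers (more than 0.8 N on the gate or its grip) against its spring; both catches are still squeezed in (more than 7.5 of 10 mm) (value of joint gate above 1.1 rad and velocity of joint gate between -0.1 and 0.1 rad/s and contact force between the fingers and gate above 0.8 N and value of joint each of guard_catch, bolt_catch above 0.0075 m); the arm keeps its last pose, push and grip.
It fails at once if a loose thing beside the box is moved more than 30 mm (distance of any of tape_white, bare_core, small_toroid from where it was at the start of the episode above 0.03 m).
It also fails if it takes over 48 s, if anything falls off the work surface, if the arm or the gripper's body presses on something with over 40 N, if the wrist force passes 120 N, or if a joint passes its speed limit or range.

## Working session

There is one attempt and no reset: what is moved stays moved. The work goes in short steps, Python scripts to look and compute and a shell command to move; the robot and the scene stay as the last step left them, time stands still between calls to the robot, and variables do not carry over. Pictures are saved under pics/ and viewed, at most 10 in all, crops included, and the job is handed in when it is done.

```bash
mkdir -p pics
python3 - <<'E'
from plant import r
import cv2,numpy as np
s=r.get_state();print({k:np.round(s[k],3) for k in ("time_s","tcp_pos","eef_rot","gripper_width","contact_force")})
for n in("scene","side","wrist"):
    cv2.imwrite(f"pics/{n}0.png",r.capture(n)[:,:,::-1])
    p=r.camera_params(n);print(n,{k:np.round(v,4).tolist() for k,v in p.items()})
E
```

```text
{'time_s': np.float64(0.0), 'tcp_pos': array([0.197, 0.645, 0.223]), 'eef_rot': array([ 1.79908e+02, -8.00000e-03, -1.69540e+01]), 'gripper_width': np.float64(0.087), 'contact_force': array([-0.792,  0.633,  0.651])}
scene {'mtx': [[446.0111, 0.0, 331.2196], [0.0, 446.0111, 240.2036], [0.0, 0.0, 1.0]], 'distortion': [-0.0539, 0.0, 0.0, 0.0, 0.0], 'rvec': [1.0732, -2.1583, 1.2602], 'tvec': [0.3183, 0.3137, 0.6153]}
side {'mtx': [[539.8194, 0.0, 325.0421], [0.0, 539.8194, 237.5366], [0.0, 0.0, 1.0]], 'distortion': [-0.0136, 0.0, 0.0, 0.0, 0.0], 'rvec': [0.0486, 2.7516, -1.4491], 'tvec': [0.5301, 0.0766, 1.5316]}
wrist {'mtx': [[378.7516, 0.0, 321.4391], [0.0, 378.7516, 240.9705], [0.0, 0.0, 1.0]], 'distortion': [-0.0442, 0.0, 0.0, 0.0, 0.0], 'mount': [[0.0, -0.9647, -0.2633, 0.0721], [1.0, -0.0001, 0.0007, 0.0004], [-0.0007, -0.2633, 0.9647, -0.1606], [0.0, 0.0, 0.0, 1.0]]}
```

View pics/scene0.png

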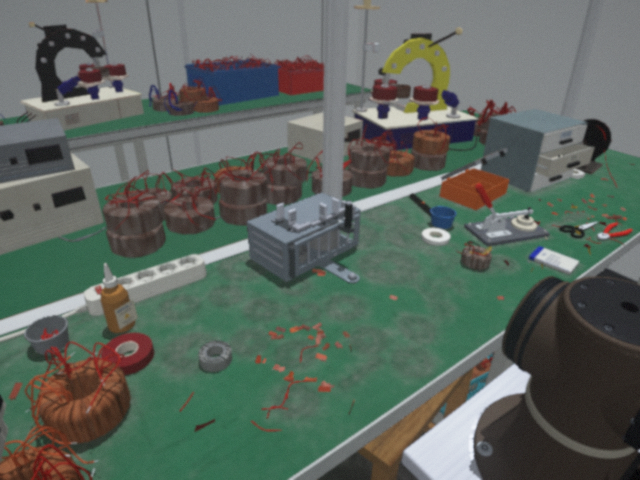

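View pics/side0.png

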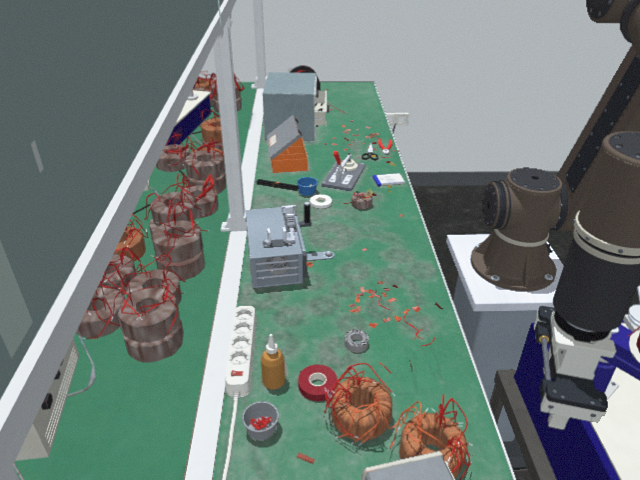

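View pics/wrist0.png

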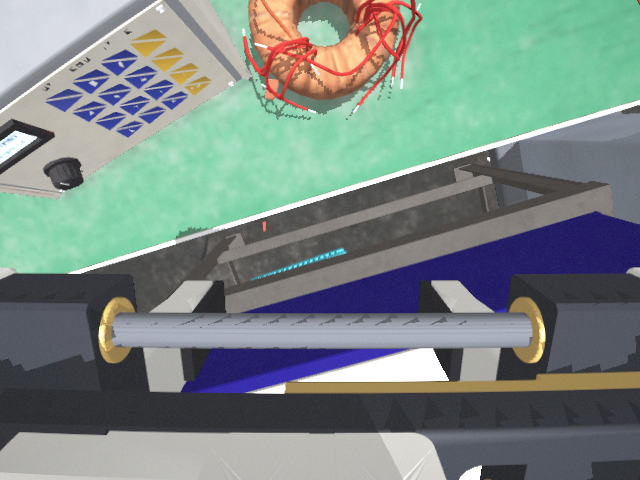

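The scene view shows the box at about (303,235) with its black grip at (348,216). The side view shows the box at (275,248) and the grip at (307,214). The wrist view doesn't see the box yet. I'll enlarge both box views in one picture.

Run:
```python
import cv2,numpy as np
a=cv2.imread("pics/scene0.png")[185:290,235:370];b=cv2.imread("pics/side0.png")[195:295,240:345]
f=lambda i:cv2.resize(i,(i.shape[1]*4,i.shape[0]*4),interpolation=cv2.INTER_CUBIC)
a=cv2.resize(a,(400,311),interpolation=3) if 0 else a
A=cv2.resize(a,None,fx=2.96,fy=2.96,interpolation=2);B=cv2.resize(b,None,fx=3.7,fy=3.7,interpolation=2)
c=np.zeros((400,800,3),np.uint8);c[:A.shape[0],:A.shape[1]]=A[:, :400];c[:B.shape[0],405:405+B.shape[1]]=B[:,:395]
cv2.imwrite("pics/z1.png",c)
```

```text
(no output)
```

View pics/z1.png

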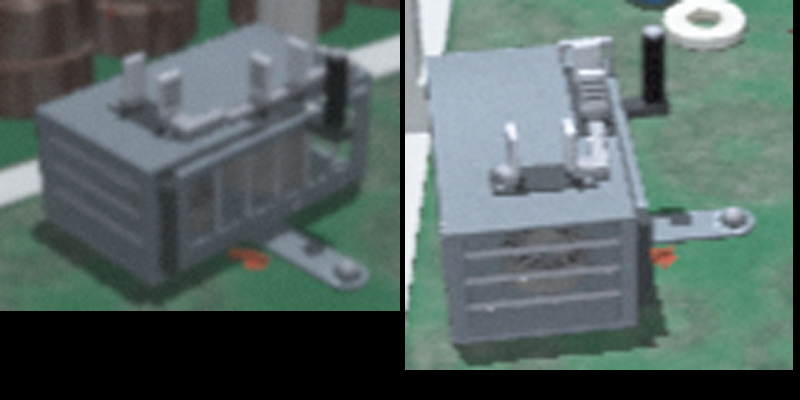

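In the enlarged view (scene left, side right), the guard tab tops are at (133,57)/(168,75) and (511,128)/(569,123). The grip top is at (337,58) and (653,32). The deck's left corners are at (40,115)/(155,172) and (442,232)/(635,220). Next: triangulate these and fit the box pose.

```bash
cat > h.py <<'E'
from plant import r
import cv2,numpy as np
from scipy.optimize import least_squares
C={n:{k:np.array(v,float) for k,v in r.camera_params(n).items()} for n in("scene","side","wrist")}
def proj(n,P): 
    c=C[n];return cv2.projectPoints(np.array(P,float).reshape(-1,1,3),c["rvec"],c["tvec"],c["mtx"],c["distortion"])[0].reshape(-1,2)
def tri(a,b):
    return least_squares(lambda p:np.r_[proj("scene",p)[0]-a,proj("side",p)[0]-b],[.6,.3,.1])
sc=lambda u,v:np.array([235+u/2.96,185+v/2.96]); sd=lambda u,v:np.array([240+(u-405)/3.7,195+v/3.7])
E
python3 - <<'E'
from h import *
T={"backleft":((40,115),(442,232)),"frontleft":((155,172),(635,220)),"gfront":((168,75),(569,123)),"gback":((133,57),(511,128)),"griptop":((337,58),(653,32)),"gripbot":((335,128),(653,103)),"boltR":((298,42),(585,42)),"boltL":((260,55),(592,75))}
for k,(a,b) in T.items():
    s=tri(sc(*a),sd(*b));print(k,s.x.round(4),np.round(np.sqrt(2*s.cost),2))
# fit box pose: corners + grip + left base corner
L={"bl":([.045,.12,.1],(40,115),(442,232)),"fl":([-.09,.12,.1],(155,172),(635,220))}
def res(q):
    c,s=np.cos(q[2]),np.sin(q[2]);o=[]
    for X,a,b in L.values():
        w=[q[0]+c*X[0]-s*X[1],q[1]+s*X[0]+c*X[1],X[2]]
        o+=[proj("scene",w)[0]-sc(*a),proj("side",w)[0]-sd(*b)]
    return np.concatenate(o)
s=least_squares(res,[.65,.3,0]);print(s.x,s.fun.round(1))
E
```

```text
backleft [0.7272 0.0782 0.0912] 1.78
frontleft [0.5944 0.0608 0.0934] 1.13
gfront [0.6394 0.0176 0.1424] 0.9
gback [0.68   0.0222 0.1421] 0.77
griptop [ 0.5785 -0.0924  0.15  ] 1.07
gripbot [ 0.579  -0.0937  0.0885] 0.02
boltR [ 0.6298 -0.096   0.1415] 0.34
boltL [ 0.6244 -0.0542  0.1419] 1.07
[ 0.69500456 -0.04107254  0.13509975] [-1.2 -3.2  1.3 -0.1 -1.1 -0.4  1.6 -1.8]
```

```bash
cat >> h.py <<'E'
from scipy.spatial.transform import Rotation as Ro
def Rt(s): return Ro.from_euler("xyz",s["eef_rot"],degrees=True)
def go(p,yaw):
    s=r.get_state();R=Rt(s)
    g=Ro.from_euler("xyz",[180,0,yaw],degrees=True)
    print("t",round(s["time_s"],2),"shift mm",(R.inv().apply(np.array(p)-s["tcp_pos"])*1000).round(1),"rotvec",(R.inv()*g).as_rotvec().round(3),"F",np.round(s["contact_force"],1),"pos",np.round(s["tcp_pos"],4),"rot",np.round(s["eef_rot"],2))
def wrayset(s):
    M=C["wrist"]["mount"];R=Rt(s).as_matrix();p=np.array(s["tcp_pos"])
    return R@M[:3,:3],p+R@M[:3,3]
def wpix(s,uv,z):
    A,o=wrayset(s);c=C["wrist"]
    n=cv2.undistortPoints(np.array([[uv]],float),c["mtx"],c["distortion"]).ravel()
    d=A@np.r_[n,1];return o+d*(z-o[2])/d[2]
def wproj(s,P):
    A,o=wrayset(s);c=C["wrist"];Q=(np.array(P).reshape(-1,3)-o)@A
    return cv2.projectPoints(Q.reshape(-1,1,3),np.zeros(3),np.zeros(3),c["mtx"],c["distortion"])[0].reshape(-1,2)
E
python3 - <<'E'
from h import *
go([.655,.045,.25],-83); go([.655,.045,.30],-83)
for a,b in (((336,207),(232,228)),((333,100),(226,100))):
    s=tri(np.array(a),np.array(b));print("pillar",s.x.round(3),s.fun.round(1))
for X in ([.75,-.1,0],[.75,0.2,0],[.75,-.03,0],[.8,-.03,.3],[.8,-.03,.5]): print(X,proj("scene",X)[0].round(),proj("side",X)[0].round())
E
```

```text
t 0.15 shift mm [613.4 440.7 -26. ] rotvec [ 1.000e-03 -1.000e-03  1.153e+00] F [-0.4  0.8 -0.3] pos [0.1967 0.6453 0.2233] rot [ 1.7993e+02 -1.0000e-02 -1.6950e+01]
t 0.15 shift mm [613.4 440.7 -76. ] rotvec [ 1.000e-03 -1.000e-03  1.153e+00] F [-0.4  0.8 -0.3] pos [0.1967 0.6453 0.2233] rot [ 1.7993e+02 -1.0000e-02 -1.6950e+01]
pillar [ 0.816 -0.244 -0.007] [-1.6  4.1 -0.6 -4.7]
pillar [ 0.804 -0.236  0.349] [  5.8 -13.9  -1.3  16.9]
[0.75, -0.1, 0] [307. 232.] [249. 248.]
[0.75, 0.2, 0] [200. 269.] [240. 318.]
[0.75, -0.03, 0] [285. 239.] [247. 262.]
[0.8, -0.03, 0.3] [269. 118.] [219. 167.]
[0.8, -0.03, 0.5] [266.  23.] [210.  89.]
```

```bash
python3 -m pendant '[[20,15,-30,0,0,0.05],[65,45,-60,0,0,0.13],[110,80,-75,0,0,0.22],[155,112,-80,0,0,0.3],[200,145,-80,0,0,0.39],[245,176,-80,0,0,0.47],[290,208,-80,0,0,0.56],[335,240,-80,0,0,0.64],[380,273,-75,0,0,0.73],[425,305,-70,0,0,0.81],[470,338,-65,0,0,0.9],[515,370,-60,0,0,0.98],[560,402,-50,0,0,1.07],[595,428,-45,0,0,1.13],[613,441,-45,0,0,1.153],[613,441,-45,0,0,1.153],[613,441,-45,0,0,1.153]]' 80 20
python3 - <<'E'
from h import *
import json
s=r.get_state();im=r.capture("wrist");cv2.imwrite("pics/w1.png",im[:,:,::-1])
json.dump({k:np.array(s[k]).tolist() for k in("tcp_pos","eef_rot")},open("s1.json","w"));print(s["time_s"],s["tcp_pos"],s["eef_rot"])
print(wproj(s,[[.66,.02,.144],[.627,-.075,.144],[.579,-.093,.152]]).round())
E
```

```text
time_s: 2.28
tcp_pos: [0.6543, 0.0458, 0.2692]
eef_rot: [-180.0, 0.0, -83.0]
contact_force: [-0.0, 0.3, 0.3]
gripper_width: 0.0803
gripper_force: 0.0
2.275 [0.65429883 0.04575461 0.26922425] [-1.79994731e+02  1.50013823e-02 -8.29631854e+01]
[[319. 200.]
 [382.  73.]
 [458.  53.]]
```

View pics/w1.png

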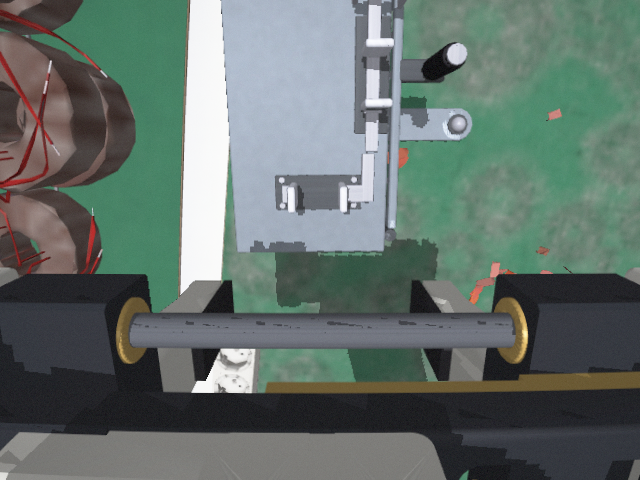

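The wrist view shows the guard tab tops centred at about (291,199) and (343,197), and the bolt tab tops at about (379,43) and (377,104). The grip top is at (457,53), all within a few pixels of my triangulation.

Run:
```python
from h import *
import json
s=json.load(open("s1.json"))
P=lambda u,v,z:wpix(s,(u,v),z)
g1,g2=P(291,198,.144),P(343,197,.144);b1,b2=P(379,43,.144),P(377,104,.144);k=P(457,53,.152)
print("guard",(g1+g2)/2,g1-g2,"bolt",(b1+b2)/2,b2-b1,"grip",k)
e=P(238,252,.1)-P(384,250,.1);f=P(238,252,.1)-P(223,20,.1)
for d in (g1-g2,e):print("yaw",np.degrees(np.arctan2(d[1],d[0])),np.linalg.norm(d))
for d in (b2-b1,f):print("yaw",np.degrees(np.arctan2(-d[0],d[1])))
print("corner bl",P(238,252,.1),"fl",P(384,250,.1))
p=(g1+g2)/2
go([p[0],p[1],.20],-83);go([p[0],p[1],.135],-83)
```

```text
guard [0.66206575 0.01851662 0.144     ] [0.03908332 0.00558833 0.        ] bolt [ 0.62992019 -0.07386051  0.144     ] [-0.00488548  0.04015423  0.        ] grip [ 0.5795306  -0.09290402  0.152     ]
yaw 8.137278116143337 0.03948081771237098
yaw 7.855414551343574 0.13299943015771656
yaw 6.93696472584694
yaw 7.5895293271947315
corner bl [0.72726161 0.08359761 0.1       ] fl [0.59551023 0.06542008 0.1       ]
t 2.33 shift mm [28.3 -4.4 69.4] rotvec [-0.     0.     0.001] F [-0.7  0.3  0.1] pos [0.6542 0.0461 0.2694] rot [-1.7998e+02  2.0000e-02 -8.2930e+01]
t 2.33 shift mm [ 28.3  -4.3 134.4] rotvec [-0.     0.     0.001] F [-0.7  0.3  0.1] pos [0.6542 0.0461 0.2694] rot [-1.7998e+02  2.0000e-02 -8.2930e+01]
```

```bash
python3 -m pendant '[[10,-2,30,0,0,-0.005],[28,-4,60,0,0,-0.009],[28,-4,90,0,0,-0.009],[28,-4,118,0,0,-0.009],[28,-4,134,0,0,-0.009],[28,-4,134,0,0,-0.009]]' 80 30 && python3 -m pendant '[[0,0,0,0,0,0],[0,0,0,0,0,0],[0,0,0,0,0,0],[0,0,0,0,0,0],[0,0,0,0,0,0],[0,0,0,0,0,0],[0,0,0,0,0,0],[0,0,0,0,0,0]]' 10 30
```

```text
time_s: 3.08
tcp_pos: [0.6614, 0.0184, 0.1345]
eef_rot: [179.9, -0.0, -82.4]
contact_force: [0.6, -0.2, 0.9]
gripper_width: 0.0801
gripper_force: 0.0
time_s: 4.08
tcp_pos: [0.6616, 0.0176, 0.1354]
eef_rot: [180.0, -0.0, -82.5]
contact_force: [-4.5, 0.4, 5.5]
gripper_width: 0.0236
gripper_force: 30.1
```

```bash
python3 -m pendant '[[0,0,0,0,0,0],[0,0,0,0,0,0],[0,0,0,0,0,0],[0,0,-15,0,0,0],[0,0,-45,0,0,0],[0,0,-80,0,0,0.08],[10,5,-85,0,0,0.24],[20,10,-85,0,0,0.4],[30,15,-85,0,0,0.56],[40,20,-85,0,0,0.72],[50,25,-85,0,0,0.88],[60,30,-85,0,0,1.04],[70,35,-85,0,0,1.2],[78,39,-85,0,0,1.36],[84,42,-85,0,0,1.5],[87,43,-85,0,0,1.571],[87,43,-85,0,0,1.571],[87,43,-85,0,0,1.571]]' 80 30
python3 - <<'E'
from h import *
a=r.capture("side");b=r.capture("wrist")
A=cv2.resize(np.ascontiguousarray(a[190:300,235:345]),(440,440),interpolation=2);B=cv2.resize(b,None,fx=.5625,fy=.5625)
c=np.zeros((440,800,3),np.uint8);c[:,:440]=A;c[:270,440:]=B[:,:360]
cv2.imwrite("pics/z2.png",c[:,:,::-1]);go([.630,-.074,.135],-172.5)
s=r.get_state();print(s["joints"],wproj(s,[.63,-.074,.144]),wproj(s,[.6623,.0185,.144]))
E
```

```text
time_s: 6.32
tcp_pos: [0.6309, -0.074, 0.2207]
eef_rot: [-180.0, 0.0, -172.4]
contact_force: [-0.9, 0.4, -0.6]
gripper_width: 0.0803
gripper_force: 0.0
t 6.42 shift mm [ 0.9  0.  85.3] rotvec [-0.     0.     0.001] F [-0.1  0.  -0.1] pos [ 0.6308 -0.0739  0.2203] rot [-1.8000e+02  2.0000e-02 -1.7244e+02]
[ 1.08961907e+01  1.69531274e+01 -5.01017742e+00  2.86185126e-03
 -6.80178769e+01 -9.33325345e+01] [[323.02829778 247.2444878 ]] [[450.32760173 309.06472079]]
```

View pics/z2.png

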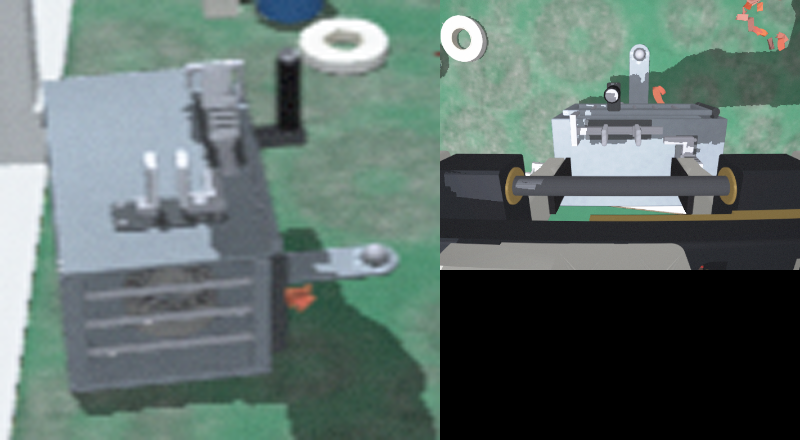

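In the side view the guard tabs are now about half as far apart (x≈150 and 182 in the crop), so the guard is squeezed. The wrist view has the bolt tabs midway between the fingers at about (321,240).

```bash
python3 -m pendant '[[0,0,25,0,0,0],[1,0,55,0,0,0],[1,0,75,0,0,0],[1,0,85,0,0,0],[1,0,85,0,0,0]]' 80 30 && python3 -m pendant '[[0,0,0,0,0,0],[0,0,0,0,0,0],[0,0,0,0,0,0],[0,0,0,0,0,0],[0,0,0,0,0,0],[0,0,0,0,0,0],[0,0,0,0,0,0],[0,0,0,0,0,0]]' 10 30
python3 - <<'E'
from h import *
s=r.get_state();p=s["tcp_pos"];go([.5795,-.0929,p[2]],-172.5)
c,sn=np.cos(np.radians(7.5)),np.sin(np.radians(7.5));X=np.array([c,sn]);Y=np.array([-sn,c])
g=np.array([.5795,-.0929]);h=g+.028*X+.14*Y;print("hinge",h)
d=g-h
for a in np.arange(0,1.36,.1).tolist()+[1.3]:
    R=np.array([[np.cos(a),np.sin(a)],[-np.sin(a),np.cos(a)]]);q=h+R@d
    D=np.r_[q-g,0];print(round(a,2),q.round(3),(Ro.from_euler("xyz",[180,0,-172.5],degrees=True).inv().apply(D)*1000).round(0)[:2])
E
```

```text
time_s: 7.05
tcp_pos: [0.6296, -0.0742, 0.1347]
eef_rot: [-180.0, -0.1, -172.5]
contact_force: [0.1, 0.5, -0.8]
gripper_width: 0.08
gripper_force: 0.0
time_s: 8.05
tcp_pos: [0.6298, -0.0738, 0.1354]
eef_rot: [180.0, 0.0, -172.5]
contact_force: [-3.0, 5.1, 5.1]
gripper_width: 0.0234
gripper_force: 30.0
t 8.05 shift mm [ 52.4 -12.4  -0. ] rotvec [0. 0. 0.] F [-3.   5.1  5.1] pos [ 0.6298 -0.0738  0.1354] rot [ 1.7998e+02  3.0000e-02 -1.7249e+02]
hinge [0.58898679 0.04955701]
0.0 [ 0.58  -0.093] [-0.  0.]
0.1 [ 0.565 -0.091] [14.  3.]
0.2 [ 0.551 -0.088] [27.  8.]
0.3 [ 0.538 -0.084] [40. 15.]
0.4 [ 0.525 -0.078] [52. 22.]
0.5 [ 0.512 -0.071] [64. 31.]
0.6 [ 0.501 -0.063] [74. 40.]
0.7 [ 0.49  -0.053] [84. 51.]
0.8 [ 0.48  -0.043] [92. 63.]
0.9 [ 0.471 -0.032] [99. 75.]
1.0 [ 0.464 -0.019] [105.  88.]
1.1 [ 0.458 -0.007] [109. 101.]
1.2 [0.453 0.007] [113. 115.]
1.3 [0.449 0.021] [114. 130.]
1.3 [0.449 0.021] [114. 130.]
```

```bash
python3 -m pendant '[[0,0,0,0,0,0],[0,0,0,0,0,0],[0,0,0,0,0,0],[0,0,-15,0,0,0],[0,0,-45,0,0,0],[15,-3,-65,0,0,0],[40,-9,-65,0,0,0],[52,-12,-60,0,0,0],[52,-12,-35,0,0,0],[52,-12,-10,0,0,0],[52,-12,5,0,0,0],[52,-12,5,0,0,0]]' 70 30 && python3 -m pendant '[[0,0,0,0,0,0],[0,0,0,0,0,0],[0,0,0,0,0,0],[0,0,0,0,0,0],[0,0,0,0,0,0],[0,0,0,0,0,0],[0,0,0,0,0,0]]' 5 45
python3 - <<'E'
from h import *
b=r.capture("wrist");a=r.capture("side")
c=np.zeros((440,800,3),np.uint8);c[:,:440]=cv2.resize(np.ascontiguousarray(a[190:300,235:345]),(440,440),interpolation=2);c[:270,440:]=cv2.resize(b,None,fx=.5625,fy=.5625)
cv2.imwrite("pics/z3.png",c[:,:,::-1])
E
```

```text
time_s: 9.55
tcp_pos: [0.579, -0.093, 0.129]
eef_rot: [-180.0, -0.1, -172.5]
contact_force: [-0.9, -0.6, 0.5]
gripper_width: 0.0702
gripper_force: 0.0
time_s: 10.42
tcp_pos: [0.5798, -0.0911, 0.1301]
eef_rot: [179.9, 0.0, -172.5]
contact_force: [-1.1, 8.8, 2.3]
gripper_width: 0.0166
gripper_force: 45.0
```

View pics/z3.png

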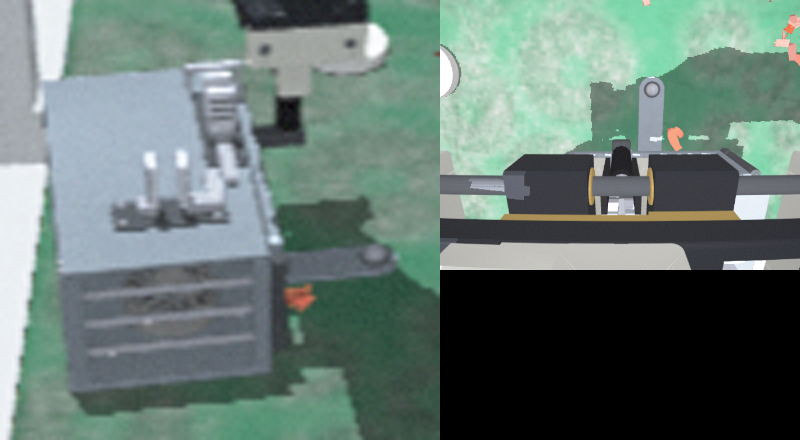

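The side view shows the fingers around the black grip, with the bolt tabs drawn together at about (220,110). The wrist view shows the sleeve pinched between the pads at (621,160). Starting the swing along the arc.

```bash
python3 -m pendant '[[3,1,0,0,0,0],[7,2,0,0,0,0],[14,4,0,0,0,0],[21,6,0,0,0,0],[27,9,0,0,0,0],[34,12,0,0,0,0],[40,16,0,0,0,0],[40,16,0,0,0,0]]' 5 45
python3 - <<'E'
from h import *
go([.538,-.083,.13],-172.5)
E
```

```text
time_s: 11.52
tcp_pos: [0.5378, -0.0818, 0.1302]
eef_rot: [180.0, 0.0, -172.5]
contact_force: [2.8, 3.4, -2.3]
gripper_width: 0.0167
gripper_force: 45.0
t 11.53 shift mm [-0.  -1.2  0.2] rotvec [0. 0. 0.] F [ 2.8  3.4 -2.3] pos [ 0.5378 -0.0818  0.1302] rot [ 1.7998e+02  3.0000e-02 -1.7249e+02]
```

```bash
python3 -m pendant '[[6,3,0,0,0,0],[12,7,0,0,0,0],[18,11,0,0,0,0],[24,15,0,0,0,0],[29,19,0,0,0,0],[34,24,0,0,0,0],[39,29,0,0,0,0],[44,35,0,0,0,0],[48,41,0,0,0,0],[52,47,0,0,0,0],[56,53,0,0,0,0],[59,59,0,0,0,0]]' 5 50
python3 - <<'E'
from h import *
go([.471,-.031,.13],-172.5)
E
```

```text
time_s: 13.02
tcp_pos: [0.4724, -0.0315, 0.1302]
eef_rot: [-180.0, 0.1, -172.5]
contact_force: [4.8, -0.5, -6.1]
gripper_width: 0.0165
gripper_force: 50.0
t 13.03 shift mm [1.3 0.7 0.2] rotvec [-0.001  0.001 -0.   ] F [ 4.8 -0.5 -6.1] pos [ 0.4724 -0.0315  0.1302] rot [-1.7997e+02  7.0000e-02 -1.7251e+02]
```

```bash
python3 -m pendant '[[3,6,0,0,0,0],[6,13,0,0,0,0],[8,19,0,0,0,0],[10,26,0,0,0,0],[12,33,0,0,0,0],[14,40,0,0,0,0],[15,48,0,0,0,0],[15,55,0,0,0,0],[15,55,0,0,0,0],[15,55,0,0,0,0],[15,55,0,0,0,0],[15,55,0,0,0,0]]' 5 50
python3 - <<'E'
from h import *
s=r.get_state();print(s["qd"],s["contact_force"],s["gripper_width"])
a=r.capture("side");b=r.capture("wrist")
c=np.zeros((440,800,3),np.uint8);c[:,:440]=cv2.resize(np.ascontiguousarray(a[190:300,235:345]),(440,440),interpolation=2);c[:270,440:]=cv2.resize(b,None,fx=.5625,fy=.5625)
cv2.imwrite("pics/z4.png",c[:,:,::-1])
E
```

```text
time_s: 14.52
tcp_pos: [0.4492, 0.0207, 0.13]
eef_rot: [-180.0, -0.1, -172.5]
contact_force: [-3.8, -4.4, 4.7]
gripper_width: 0.017
gripper_force: 50.0
[ 0.02635725  0.00326324  0.07359479  0.13174211  0.04747449 -0.04196615] [-3.81656099 -4.39622998  4.71782101] 0.017018717481229007
```

View pics/z4.png

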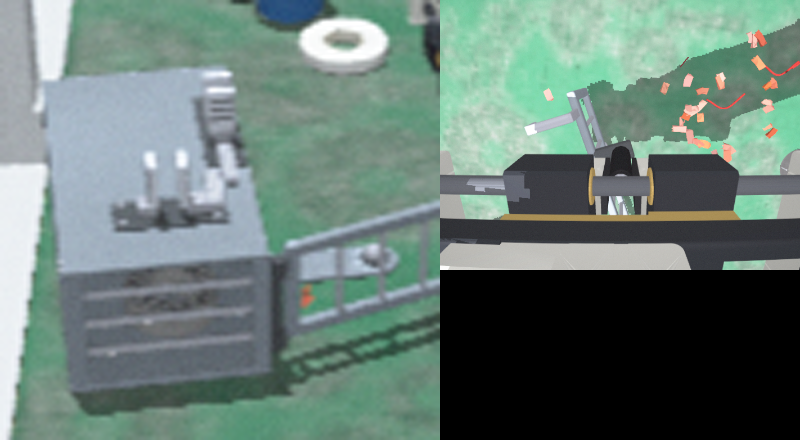

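The side view shows the gate standing wide open from (270,260) to (440,215), with both catches still squeezed. The wrist view shows the grip still pinched at (621,160), and the arm is still.

```bash
python3 -c "
from plant import r
print(r.close_job())"
```

```text
the job is handed in; nothing more can be done
None
```

I squeezed the guard catch and then the bolt catch, swung the gate past its detent to about 1.3 rad (75°), and handed the job in at about 14.6 s with the fingers still holding it; the loose things were not touched, and no verdict was returned.

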